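# Clear the used tubes into the covered discard pan

## Task

Four used microtubes lie on the worktop in front of the steel discard pan that bridges the sink. Push the pan's sliding cover back, sweep all four tubes over the apron into the pan with the fingers - push them, do not pick them up - and draw the cover fully shut over them again. The tubes that stand in the grey block are still needed: leave the block, its tubes and the bottles where they are.

Things in the scene. Friction and masses are not known exactly. Their poses are not given: they have to be found in the camera images.
- discard_pan: Fixed steel pan, 174 mm wide (y), bridging the sink from front to back. Origin: centre of its mouth at worktop height; axes parallel to the world's. Mouth 120 mm long (x -60 to +60) and 130 mm wide (y -65 to +65). On each side a runner 11 mm high (y 77 to 87 mm off the middle) runs from x -60 backwards. Behind the mouth is a draining grid over which the open cover lies.
- pan_apron (a point): Middle of the front edge of the pan's apron, a flat 2 mm steel sheet, 174 mm wide, on the worktop and the sink's front rim: from 112 mm in front of the mouth's middle, where it is feathered down to the worktop, to the mouth's front edge (52 mm further). Beside it the worktop ends about 85 mm in front of the mouth's middle; then comes the deep open sink.
- pan_floor (a point): Middle of the floor of the tub under the mouth, 45 mm below worktop level; 2 mm walls, as long and wide as the mouth.
- cover (a joint): Sliding cover of the pan, a 142 x 160 mm steel sheet, its top 5 mm above the worktop. 0 = fully shut over the mouth; grows as it slides back (+x, away from the robot), up to 0.122 m = fully open, mouth clear. It starts shut or up to 20 mm ajar, stays where it is left and moves with a push of about 2 N.
- cover_handle (a point): Middle of the cover's handle, 20 mm above the worktop: an upright handle, a steel plate in a black rim, across the cover near its front edge, 76 mm wide (y), 8 mm thick (x), its top 38 mm above the worktop. Push on its front face to open, on its rear face to shut. It is 38 mm in front (-x) of the middle of the mouth when shut and moves with the cover.
- used_1_mid (a point): Middle of used microtube 1, one of four that lie on their sides on the worktop in front of the pan: plastic, capped, 34 mm long, tapered body 10 mm thick, cap 14 mm across (18 mm with its tab), 10 to 15 g; it rolls and slides easily. The point is about 6 mm above the worktop while the tube lies there.
- used_2_mid (a point): Middle of used microtube 2, one of four that lie on their sides on the worktop in front of the pan: plastic, capped, 34 mm long, tapered body 10 mm thick, cap 14 mm across (18 mm with its tab), 10 to 15 g; it rolls and slides easily. The point is about 6 mm above the worktop while the tube lies there.
- used_3_mid (a point): Middle of used microtube 3, one of four that lie on their sides on the worktop in front of the pan: plastic, capped, 34 mm long, tapered body 10 mm thick, cap 14 mm across (18 mm with its tab), 10 to 15 g; it rolls and slides easily. The point is about 6 mm above the worktop while the tube lies there.
- used_4_mid (a point): Middle of used microtube 4, one of four that lie on their sides on the worktop in front of the pan: plastic, capped, 34 mm long, tapered body 10 mm thick, cap 14 mm across (18 mm with its tab), 10 to 15 g; it rolls and slides easily. The point is about 6 mm above the worktop while the tube lies there.
- tube_block: Small grey tube block, 46 x 82 x 34 mm, standing loose on the worktop to the right of the used tubes, two tubes in its holes; origin: centre of its underside. To be left alone.
- kept_1: A microtube standing upright in the grey block, caps about 40 mm above the worktop; origin at its lower tip, 6 mm above the worktop. To be left alone.
- kept_2: A microtube standing upright in the grey block, caps about 40 mm above the worktop; origin at its lower tip, 6 mm above the worktop. To be left alone.
- bottle_large: Capped reagent bottle, 62 mm across, 145 mm high, standing on the worktop to the left of the used tubes; origin: centre of its underside. To be left alone.
- bottle_small: Capped reagent bottle, 50 mm across, 100 mm high, standing beside the other bottle; origin: centre of its underside. To be left alone.

How it is judged (in metres and radians):
On the way, in this order (a step that is already met when the one before it is completed fails the run):
1. the cover is slid back, at least half open (value of joint cover above 0.06 m), for 0.1 s.
2. all four used tubes lie in the pan, below its rim (x of used_1_mid in the frame of discard_pan between -0.062 and 0.062 m and y of used_1_mid in the frame of discard_pan between -0.067 and 0.067 m and z of used_1_mid in the frame of discard_pan between -0.05 and -0.015 m and x of used_2_mid in the frame of discard_pan between -0.062 and 0.062 m and y of used_2_mid in the frame of discard_pan between -0.067 and 0.067 m and z of used_2_mid in the frame of discard_pan between -0.05 and -0.015 m and x of used_3_mid in the frame of discard_pan between -0.062 and 0.062 m and y of used_3_mid in the frame of discard_pan between -0.067 and 0.067 m and z of used_3_mid in the frame of discard_pan between -0.05 and -0.015 m and x of used_4_mid in the frame of discard_pan between -0.062 and 0.062 m and y of used_4_mid in the frame of discard_pan between -0.067 and 0.067 m and z of used_4_mid in the frame of discard_pan between -0.05 and -0.015 m), for 0.2 s.
At the end, for the whole second after the job is handed in: All four used tubes lie inside the pan's tub, at least 15 mm below the worktop level, and the cover is shut to within 6 mm; the grey block with its tubes and the two bottles stand within 20 mm of where they stood (all of step 2 and linear speed of each of used_1, used_2, used_3, used_4 below 0.03 m/s and value of joint cover below 0.006 m and distance of each of tube_block, bottle_large, bottle_small from where it was at the start of the episode below 0.02 m and angle between each of tube_block, bottle_large, bottle_small's own z axis and vertical below 0.2 rad); the robot touches nothing.
It fails at once if a used tube is lifted more than about 40 mm over the worktop instead of being swept (height (world z) of any of used_1_mid, used_2_mid, used_3_mid, used_4_mid above 0.045 m).
It fails at once if a used tube falls into the sink or off the worktop (height (world z) of any of used_1_mid, used_2_mid, used_3_mid, used_4_mid below -0.06 m).
It fails at once if the grey tube block is pushed more than 20 mm or tipped (distance of tube_block from where it was at the start of the episode above 0.02 m or angle between tube_block's own z axis and vertical above 0.3 rad).
It fails at once if a tube is knocked or taken out of the grey block (distance of any of kept_1, kept_2 from where it was at the start of the episode above 0.025 m).
It fails at once if a bottle is pushed more than 20 mm or knocked over (distance of any of bottle_large, bottle_small from where it was at the start of the episode above 0.02 m or angle between any of bottle_large, bottle_small's own z axis and vertical above 0.3 rad).
It also fails if it takes over 67 s, if anything falls off the work surface, if the arm or the gripper's body presses on something with over 40 N, if the wrist force passes 120 N, or if a joint passes its speed limit or range.

## Robot

A 6-joint arm with a two-finger parallel gripper is mounted at the origin on a cart in front of the work surface, level with it; the furniture and walls round the work are solid. World frame = base frame: x ahead of the robot, y to its left, z up, the work surface at z = 0. Lengths are in m, angles in degrees, forces in N, time in s.
With the tool pointing down it reaches from about 0.3 to 0.75 m from the base axis. Payload 8.5 kg.
Tool frame: the origin (TCP) lies midway between the tips of the shut fingers; the grasp point (between the pads) lies 19 mm behind it (env.hold_point_z is the distance from the TCP to the grasp point, in m); z points along the fingers, y is the line along which they close (so a half turn about z gives the same grasp; the last joint's range is limited). The gripper opens to 85 mm and grips with 20 to 120 N. Pads are 22 mm wide; open, the fingers measure 114 mm over their backs; the gripper's body (76 mm by 85 mm) begins 54 mm behind the grasp point. The pads swing forward as they close: fully open they stand 13 mm farther back than shut.
Start: joints at [-81.893, 21.807, 74.336, -0, 83.858, -12.336], TCP at [0.192, -0.515, 0.231] pointing down, gripper open.
Joint ranges: [-178.18, 178.18], [-50.72, 133.34], [12.68, 142.11], [-81.47, 261.47], [9.98, 163.14], [-165.26, 165.26]. Speed limits (degrees/s): [136.94, 136.94, 180, 180, 180, 180].

## Interface

Orientations are given as a 3x3 rotation matrix whose columns are the frame's x, y, z axes.
In Python, from rig import observe, get_image, camera_info, env gives the robot as it stands.
- The arm moves only by the tool drive_tool, never from a script. Its arguments are lists of equal length, an entry for each row: "offset": the shift along the tool's x, y, z in units of 40 mm (1.0 is 40 mm), a list of three; "turn": the turn, a rotation vector about the tool's x, y, z in units of 6 degrees (1.0 is 6 degrees), a list of three; "hand": the opening, from 0 (shut) to 1 (fully open). A call has exactly 10 rows; each row shifts and turns the commanded pose from where the row before left it, along the tool's axes as they then stand; what a row does not reach is not made up. A row lasts 1/8 s, in which the tool goes at most 62.5 mm and 10.7 degrees, less where a joint would pass 70% of its speed; a pose out of reach is approached as far as the arm can. A call is refused whole if a number of a shift passes 1 or a number of a turn 1, either way. A call with a gripper value outside its range is refused whole. The fingers move at their own pace and stop on an object; "newtons" is the grip in N (left out, the last holds). Time passes only in rows, so rows that do not move let the fingers close, or fill a call up. It gives the time, the measured TCP pose, the force, the opening and the grip force at its end, in the units of the state.
- observe(): the state, without advancing time (a new reading comes with each control period).
- get_image(name): name is "scene" or "side" or "wrist"; returns the picture (480x640x3 uint8, blue, green, red); there is no depth.
- camera_info(name): a dict with "fx", "fy", "cx", "cy" (pixels), "world_to_cam" (4x4, takes a point from world to camera coordinates). Camera axes: x right, y down, z forward; pixel columns grow to the right and rows downward; lengths in m; the calibration is good to about 2 mm. A picture is of the moment at which its call begins: read the wrist's pose just before it. camera_info takes no time and is no camera call; for the wrist camera it gives the pose at the moment of the call.
- env.close_job(): hands the job in; it is judged then, once.
The state is a dict: "time_s": time; "q": joint angles; "qvel": joint speeds; "joint_efforts": joint torques, N m; "position": TCP position; "tool_rot": TCP orientation; "ft_force": force on the tool from outside, world axes, zero at the start; "wrist_torque": the same for the moment, N m; "grip_width": finger opening in m; "gripper_force": force on a finger pad.
Only numpy, scipy, OpenCV 4.12 (cv2) and the standard library are available. Lean on these libraries where they do the work, as an engineer would, in place of code of your own. Each camera call takes 0.05 s, during which the arm holds its last target. There are 200 camera calls.

## Working session

There is one attempt and no reset: what is moved stays moved. The work goes in short steps, Python scripts to look and compute and a tool call to move; the robot and the scene stay as the last step left them, time stands still between calls to the robot, and variables do not carry over. Pictures are saved under pics/ and viewed, at most 10 in all, crops included, and the job is handed in when it is done.

Besides the shell and the picture viewer there is one more tool, called after "Request:" by a JSON object that holds its "fn" and its "kwargs", one argument or row to a line. drive_tool: Moves the arm, as the interface text tells. Its arguments: {"type":"object","properties":{"offset":{"type":"array"},"turn":{"type":"array"},"hand":{"type":"array"},"newtons":{"type":"number"}},"required":["offset","turn","hand"]}

```bash
mkdir -p pics; cat > h.py <<'E'
import numpy as np,cv2
from rig import observe,get_image,camera_info,env
def ray(ci,u,v,z):
    W=np.linalg.inv(np.array(ci["world_to_cam"])); d=W[:3,:3]@[(u-ci["cx"])/ci["fx"],(v-ci["cy"])/ci["fy"],1]; o=W[:3,3]
    return o+d*(z-o[2])/d[2]
def proj(ci,p):
    c=np.array(ci["world_to_cam"])@np.r_[p,1]; return ci["fx"]*c[0]/c[2]+ci["cx"],ci["fy"]*c[1]/c[2]+ci["cy"]
E
python3 - <<'E'
from h import *
for n in("scene","side"): cv2.imwrite(f"pics/{n}0.png",get_image(n))
s=observe();print(s["time_s"],s["position"],s["tool_rot"])
E
```

```text
0.1 [ 0.19205763 -0.51509462  0.230748  ] [[ 9.37018093e-01  3.49280783e-01 -1.67336944e-04]
 [ 3.49280682e-01 -9.37017176e-01  1.34775845e-03]
 [ 3.13948537e-04 -1.32132162e-03 -9.99999078e-01]]
```

View pics/scene0.png

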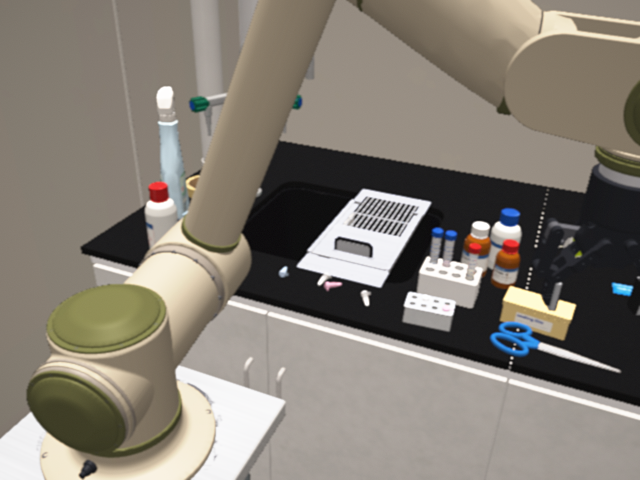

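View pics/side0.png

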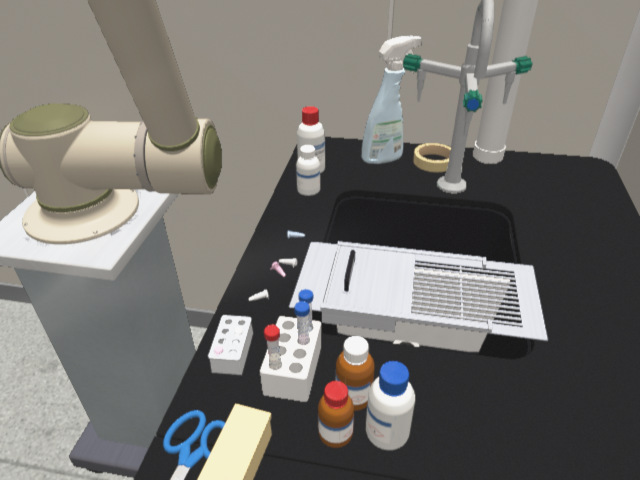

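The side view shows four used tubes at about (296,235), (288,262), (279,270) and (259,296). The cover handle is at (350,270), the pan apron's front edge runs about (312,245) to (296,308), and the grey block is at (231,344). I'll zoom in before measuring.

```bash
python3 - <<'E'
from h import *
im=cv2.imread("pics/side0.png"); ci=camera_info("side"); cv2.imwrite("pics/c.png",cv2.resize(im[220:370,200:400],(800,600),interpolation=cv2.INTER_CUBIC))
g=im.max(2); m=(g>70).astype(np.uint8); m[:, :240]=0; m[:225]=0; m[303:]=0; m[:,306:]=0
n,l,st,c=cv2.connectedComponentsWithStats(m)
for i in range(1,n):
    if 20<st[i,4]<3000: print(st[i],c[i],ray(ci,*c[i],.006).round(3))
for nm,u,v,z in [("apronL",312,245,0),("apronR",296,308,0),("handle",350,270,.02),("blockmid",231,330,.034),("bigrack",292,345,.05),("bottle s base",308,190,0),("bigbottle",312,170,0)]: print(nm,ray(ci,u,v,z).round(3))
E
```

```text
[240 225  18  36 339] [245.57522124 236.91150442] [ 0.363 -0.036  0.006]
[287 230  19   9 126] [294.8015873  234.06349206] [ 0.454 -0.012  0.006]
[289 255  17  48 409] [299.97310513 286.0391198 ] [ 0.496 -0.152  0.006]
[270 257  28  21 278] [283.23381295 264.71223022] [ 0.454 -0.103  0.006]
[248 289  21  13 155] [258.97419355 295.41290323] [ 0.433 -0.186  0.006]
apronL [ 0.492 -0.031  0.   ]
apronR [ 0.499 -0.198  0.   ]
handle [ 0.575 -0.112  0.02 ]
blockmid [ 0.424 -0.291  0.034]
bigrack [ 0.523 -0.316  0.05 ]
bottle s base [0.444 0.155 0.   ]
bigbottle [0.436 0.241 0.   ]
```

View pics/c.png

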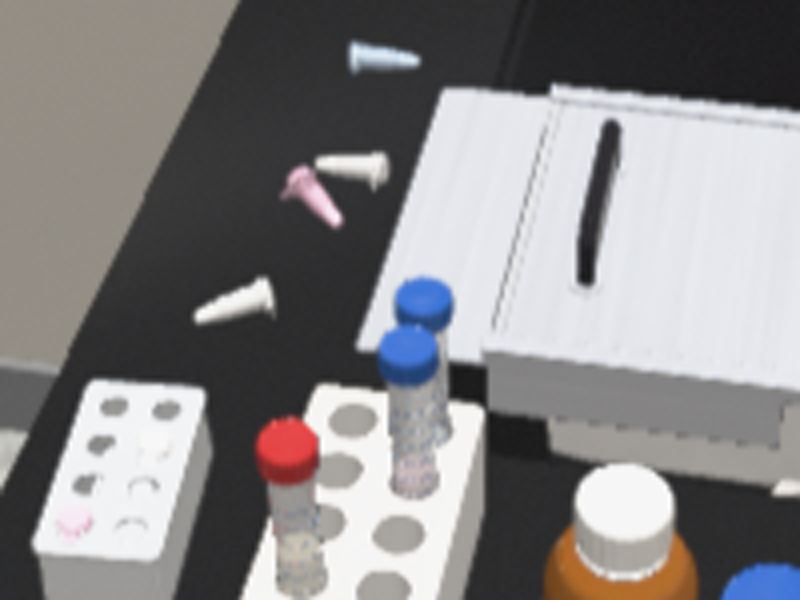

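```bash
python3 - <<'E'
from h import *
ci=camera_info("side")
P=lambda X,Y,z:ray(ci,200+X/4,220+Y/4,z).round(3)
for n,X,Y,z in [("A cap",355,57,.007),("A tip",418,62,.005),("B tip",318,163,.005),("B cap",383,170,.007),("C cap",298,182,.007),("C tip",340,223,.005),("D tip",196,320,.005),("D cap",265,297,.007),("apronFL",443,90,.0),("apronFR",358,348,0),("rack a",320,385,.05),("rack b",480,405,.05),("bluecap",423,300,.1),("bluecap2",408,355,.1),("block",90,380,.034),("block",205,390,.034),("handle top L",612,122,.038),("handle bot R",585,285,.005),("coverFL",552,100,.005),("coverFR",492,330,.005)]: print(n,P(X,Y,z))
for n,u,v in [("faucet",452,188)]: print(n,ray(ci,u,v,0))
E
```

```text
A cap [ 0.443 -0.015  0.007]
A tip [ 0.473 -0.011  0.005]
B tip [ 0.444 -0.092  0.005]
B cap [ 0.475 -0.094  0.007]
C cap [ 0.44  -0.109  0.007]
C tip [ 0.464 -0.13   0.005]
D tip [ 0.42  -0.198  0.005]
D cap [ 0.445 -0.182  0.007]
apronFL [ 0.488 -0.024  0.   ]
apronFR [ 0.488 -0.197  0.   ]
rack a [ 0.493 -0.266  0.05 ]
rack b [ 0.553 -0.265  0.05 ]
bluecap [ 0.533 -0.266  0.1  ]
bluecap2 [ 0.534 -0.293  0.1  ]
block [ 0.401 -0.264  0.034]
block [ 0.446 -0.262  0.034]
handle top L [ 0.575 -0.081  0.038]
handle bot R [ 0.574 -0.15   0.005]
coverFL [ 0.541 -0.029  0.005]
coverFR [ 0.541 -0.183  0.005]
faucet [0.75093207 0.21590275 0.        ]
```

Request:
{"fn": "drive_tool", "kwargs": {
  "offset": [
    [0,0,0],
    [0,0,0],
    [0,0,0],
    [0,0,0],
    [0.8,-0.9,0],
    [0.8,-0.9,0],
    [0.8,-0.9,0],
    [0.8,-0.9,0],
    [0.8,-0.9,0],
    [0.8,-0.9,0]
  ],
  "turn": [
    [0,0,0.85],
    [0,0,0.85],
    [0,0,0.85],
    [0,0,0.85],
    [0,0,0],
    [0,0,0],
    [0,0,0],
    [0,0,0],
    [0,0,0],
    [0,0,0]
  ],
  "hand": [0,0,0,0,0,0,0,0,0,0]
}}

```text
time_s: 1.35
position: [0.3847, -0.2978, 0.2311]
tool_rot: [[1.0, 0.001, -0.0], [0.001, -1.0, 0.0], [-0.0, -0.0, -1.0]]
ft_force: [0.4, -1.4, -0.7]
grip_width: 0.0003
gripper_force: 0.0
```

Request:
{"fn": "drive_tool", "kwargs": {
  "offset": [
    [0.73,-0.92,0.3],
    [0.73,-0.92,0.3],
    [0.73,-0.92,0.3],
    [0.73,-0.92,0.3],
    [0.73,-0.92,0.3],
    [0,0,0.75],
    [0,0,0.75],
    [0,0,0.75],
    [0,0,0.75],
    [0,0,0.75]
  ],
  "turn": [
    [0,0,0],
    [0,0,0],
    [0,0,0],
    [0,0,0],
    [0,0,0],
    [0,0,0],
    [0,0,0],
    [0,0,0],
    [0,0,0],
    [0,0,0]
  ],
  "hand": [0,0,0,0,0,0,0,0,0,0]
}}

```text
time_s: 2.6
position: [0.5296, -0.115, 0.0202]
tool_rot: [[1.0, 0.001, -0.0], [0.001, -1.0, 0.0], [-0.0, -0.0, -1.0]]
ft_force: [0.4, -0.2, 0.2]
grip_width: 0.0005
gripper_force: 0.0
```

Request:
{"fn": "drive_tool", "kwargs": {
  "offset": [
    [0.35,0,0],
    [0.35,0,0],
    [0.35,0,0],
    [0.35,0,0],
    [0.35,0,0],
    [0.35,0,0],
    [0.35,0,0],
    [0.35,0,0],
    [0.3,0,0],
    [0.2,0,0]
  ],
  "turn": [
    [0,0,0],
    [0,0,0],
    [0,0,0],
    [0,0,0],
    [0,0,0],
    [0,0,0],
    [0,0,0],
    [0,0,0],
    [0,0,0],
    [0,0,0]
  ],
  "hand": [0,0,0,0,0,0,0,0,0,0]
}}

```text
time_s: 3.85
position: [0.6617, -0.1149, 0.0207]
tool_rot: [[1.0, 0.001, -0.002], [0.001, -1.0, 0.0], [-0.002, -0.0, -1.0]]
ft_force: [-2.1, 0.3, -0.4]
grip_width: -0.0002
gripper_force: 0.9
```

Request:
{"fn": "drive_tool", "kwargs": {
  "offset": [
    [0.1,0,0],
    [0.1,0,0],
    [-0.67,-0.47,-0.3],
    [-0.67,-0.47,-0.3],
    [-0.67,-0.47,-0.3],
    [-0.67,-0.47,-0.3],
    [-0.67,-0.47,-0.3],
    [-0.67,-0.47,-0.3],
    [-0.67,-0.47,-0.3],
    [-0.67,-0.47,-0.3]
  ],
  "turn": [
    [0,0,0],
    [0,0,0],
    [0,0,-1],
    [0,0,0],
    [0,0,0],
    [0,0,0],
    [0,0,0],
    [0,0,0],
    [0,0,0],
    [0,0,0]
  ],
  "hand": [0,0,0,0.25,0.25,0.25,0.25,0.25,0.25,0.25]
}}

```text
time_s: 5.1
position: [0.4419, 0.0154, 0.1181]
tool_rot: [[0.994, 0.105, 0.001], [0.105, -0.994, -0.0], [0.001, 0.0, -1.0]]
ft_force: [-0.5, 0.2, 0.1]
grip_width: 0.0213
gripper_force: 0.0
```

Request:
{"fn": "drive_tool", "kwargs": {
  "offset": [
    [0,0,0],
    [0,0,0],
    [0,0,0],
    [0,0,0],
    [0,0,0],
    [0,0,0],
    [0,0,0],
    [0,0,0],
    [0,0,0],
    [0,0,0]
  ],
  "turn": [
    [0,0,-1],
    [0,0,-1],
    [0,0,-1],
    [0,0,-1],
    [0,0,-1],
    [0,0,-1],
    [0,0,-1],
    [0,0,-1],
    [0,0,-1],
    [0,0,-1]
  ],
  "hand": [0.25,0.25,0.25,0.25,0.25,0.25,0.25,0.25,0.25,0.25]
}}

```text
time_s: 6.35
position: [0.4429, 0.0149, 0.1177]
tool_rot: [[0.403, 0.915, 0.001], [0.915, -0.403, -0.0], [0.001, 0.001, -1.0]]
ft_force: [-0.5, -0.1, 0.5]
grip_width: 0.0212
gripper_force: 0.0
```

```bash
python3 - <<'E'
from h import *
im=get_image("side");cv2.imwrite("pics/s1.png",cv2.resize(im[200:400,180:447],(800,600)))
E
```

```text
(no output)
```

View pics/s1.png

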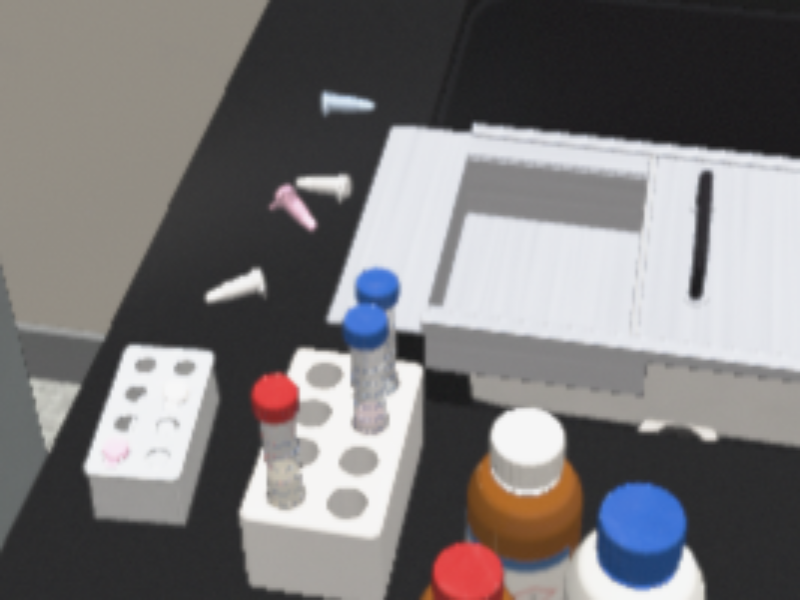

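The cover is fully open, with the handle at crop (703,235), and all four tubes are undisturbed. Next I'll sweep the blue one to the right, in front of the apron.

Request:
{"fn": "drive_tool", "kwargs": {
  "offset": [
    [0,0,0],
    [0,0,0],
    [0,0,0],
    [0,0,0],
    [0.35,0.38,0],
    [0,0,0.6],
    [0,0,0.6],
    [0,0,0.6],
    [0,0,0.6],
    [0,0,0.43]
  ],
  "turn": [
    [0,0,-1],
    [0,0,-1],
    [0,0,-1],
    [0,0,-1],
    [0,0,0],
    [0,0,0],
    [0,0,0],
    [0,0,0],
    [0,0,0],
    [0,0,0]
  ],
  "hand": [0.25,0.25,0.25,0.25,0.25,0.25,0.25,0.25,0.25,0.25]
}}

```text
time_s: 7.65
position: [0.458, 0.0289, 0.0035]
tool_rot: [[0.001, 1.0, 0.0], [1.0, -0.001, 0.0], [0.0, 0.0, -1.0]]
ft_force: [0.9, -0.2, 1.2]
grip_width: 0.0214
gripper_force: 0.0
```

Request:
{"fn": "drive_tool", "kwargs": {
  "offset": [
    [-0.2,0,0],
    [-0.2,0,0],
    [-0.2,0,0],
    [-0.2,0,0],
    [-0.2,0,0],
    [-0.2,0,0],
    [-0.2,0,0],
    [-0.15,0,0],
    [-0.1,0,0],
    [0,0,0]
  ],
  "turn": [
    [0,0,0],
    [0,0,0],
    [0,0,0],
    [0,0,0],
    [0,0,0],
    [0,0,0],
    [0,0,0],
    [0,0,0],
    [0,0,0],
    [0,0,0]
  ],
  "hand": [0.25,0.25,0.25,0.25,0.25,0.25,0.25,0.25,0.25,0.25]
}}

```text
time_s: 8.9
position: [0.4578, -0.0373, 0.0041]
tool_rot: [[-0.0, 1.0, -0.0], [1.0, 0.0, 0.0], [0.0, -0.0, -1.0]]
ft_force: [-0.3, -0.3, 1.1]
grip_width: 0.0212
gripper_force: 0.0
```

```bash
python3 - <<'E'
from h import *
im=get_image("side");cv2.imwrite("pics/s2.png",cv2.resize(im[150:350,180:447],(800,600)))
E
```

```text
(no output)
```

View pics/s2.png

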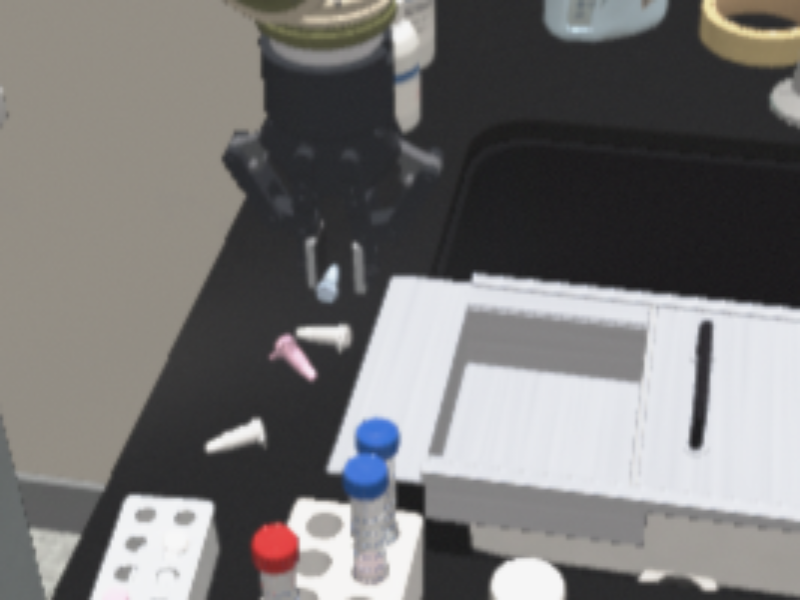

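The blue tube turned and its tip entered the gap between the fingers, at crop (330,283). I'll back off, close the fingers and push it on its end.

Request:
{"fn": "drive_tool", "kwargs": {
  "offset": [
    [0.4,0,0],
    [0.4,0,0],
    [0,0,0],
    [0,0,0],
    [-0.25,0,0],
    [-0.2,0,0],
    [-0.2,0,0],
    [-0.2,0,0],
    [-0.15,0,0],
    [0,0,0]
  ],
  "turn": [
    [0,0,0],
    [0,0,0],
    [0,0,0],
    [0,0,0],
    [0,0,0],
    [0,0,0],
    [0,0,0],
    [0,0,0],
    [0,0,0],
    [0,0,0]
  ],
  "hand": [0.25,0.25,0.03,0.03,0.03,0.03,0.03,0.03,0.03,0.03]
}}

```text
time_s: 10.2
position: [0.4578, -0.0455, 0.0041]
tool_rot: [[0.0, 1.0, 0.0], [1.0, -0.0, 0.0], [0.0, 0.0, -1.0]]
ft_force: [0.2, -0.4, 0.7]
grip_width: 0.0025
gripper_force: 0.0
```

```bash
python3 - <<'E'
from h import *
im=get_image("side");cv2.imwrite("pics/s3.png",cv2.resize(im[200:325,240:407],(800,600),interpolation=cv2.INTER_CUBIC))
E
```

```text
(no output)
```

View pics/s3.png

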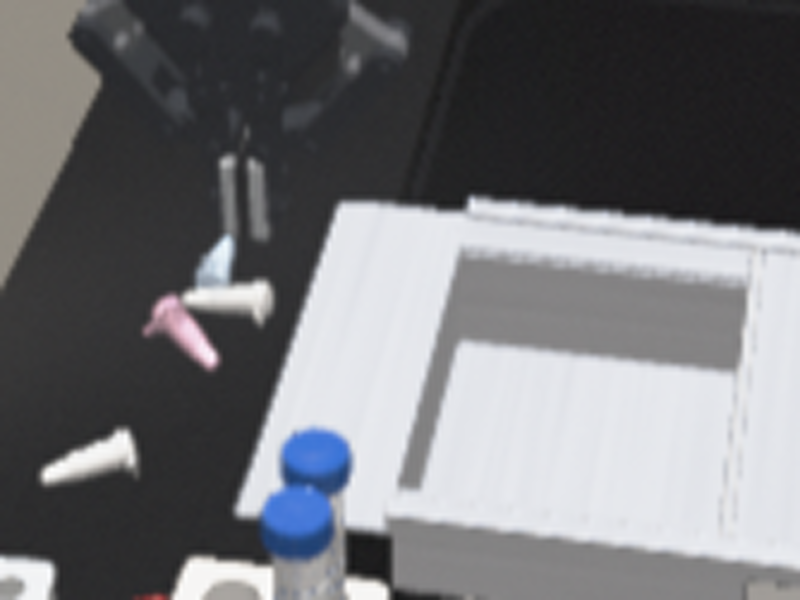

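Blue now touches the B/C cluster, lying at crop (218,262), about (0.452, -0.072). Next I'll sweep forward with yaw 0 from behind it.

Request:
{"fn": "drive_tool", "kwargs": {
  "offset": [
    [0.3,0,-0.5],
    [0,0,-0.5],
    [0,0,-0.5],
    [-0.45,-0.7,0],
    [-0.5,-0.7,0],
    [0,0,0],
    [0,0,0],
    [0,0,0],
    [0,0,0],
    [0,0,0]
  ],
  "turn": [
    [0,0,0],
    [0,0,0],
    [0,0,0],
    [0,0,0],
    [0,0,0],
    [0,0,1],
    [0,0,1],
    [0,0,1],
    [0,0,1],
    [0,0,1]
  ],
  "hand": [0.05,0.05,0.05,0.05,0.05,0.05,0.05,0.05,0.05,0.05]
}}

```text
time_s: 11.5
position: [0.4018, -0.0708, 0.0641]
tool_rot: [[0.502, 0.865, -0.0], [0.865, -0.502, 0.0], [0.0, -0.0, -1.0]]
ft_force: [0.5, 0.3, -0.9]
grip_width: 0.0043
gripper_force: 0.0
```

Request:
{"fn": "drive_tool", "kwargs": {
  "offset": [
    [0,0,0],
    [0,0,0],
    [0,0,0],
    [0,0,0],
    [0,0,0],
    [0,0,0.3],
    [0,0,0.3],
    [0,0,0.3],
    [0,0,0.3],
    [0,0,0.3]
  ],
  "turn": [
    [0,0,1],
    [0,0,1],
    [0,0,1],
    [0,0,1],
    [0,0,1],
    [0,0,1],
    [0,0,1],
    [0,0,1],
    [0,0,1],
    [0,0,1]
  ],
  "hand": [0.05,0.05,0.05,0.05,0.05,0.05,0.05,0.05,0.05,0.05]
}}

```text
time_s: 12.75
position: [0.4018, -0.0708, 0.0038]
tool_rot: [[1.0, -0.002, 0.0], [-0.002, -1.0, -0.0], [0.0, 0.0, -1.0]]
ft_force: [0.1, 0.7, -0.7]
grip_width: 0.0047
gripper_force: 0.0
```

Request:
{"fn": "drive_tool", "kwargs": {
  "offset": [
    [0.25,0,0],
    [0.25,0,0],
    [0.25,0,0],
    [0.25,0,0],
    [0.25,0,0],
    [0.25,0,0],
    [0.25,0,0],
    [0.25,0,0],
    [0.25,0,0],
    [0.25,0,0]
  ],
  "turn": [
    [0,0,0],
    [0,0,0],
    [0,0,0],
    [0,0,0],
    [0,0,0],
    [0,0,0],
    [0,0,0],
    [0,0,0],
    [0,0,0],
    [0,0,0]
  ],
  "hand": [0.05,0.05,0.05,0.05,0.05,0.05,0.05,0.05,0.05,0.05]
}}

```text
time_s: 14.0
position: [0.5025, -0.071, 0.0041]
tool_rot: [[1.0, 0.001, -0.0], [0.001, -1.0, 0.0], [-0.0, -0.0, -1.0]]
ft_force: [-0.8, -0.5, -0.4]
grip_width: 0.0045
gripper_force: 0.2
```

```bash
python3 - <<'E'
from h import *
im=get_image("side");cv2.imwrite("pics/s4.png",cv2.resize(im[200:325,240:407],(800,600),interpolation=cv2.INTER_CUBIC))
E
```

```text
(no output)
```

View pics/s4.png

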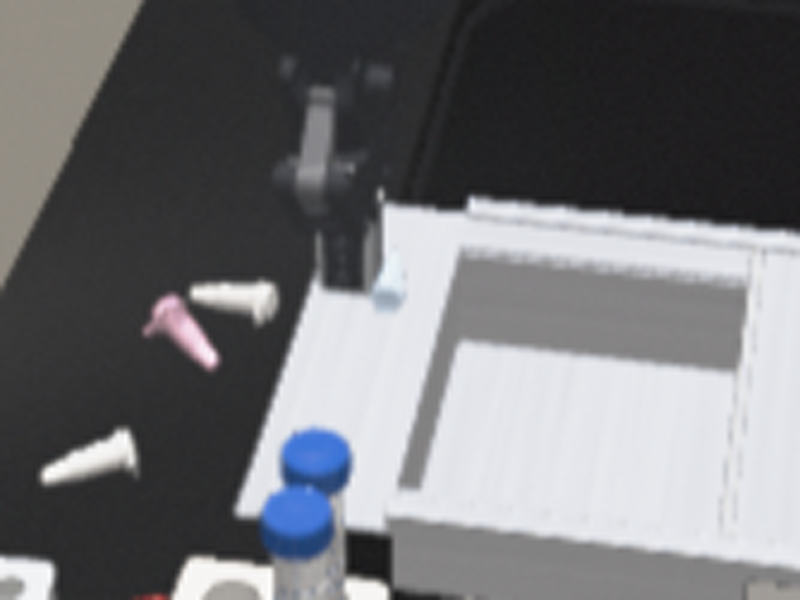

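Blue is moving squarely on the apron at crop (390,285). I'll push it on into the mouth, then go for the pair B and C.

Request:
{"fn": "drive_tool", "kwargs": {
  "offset": [
    [0.25,0.02,0],
    [0.25,0.02,0],
    [0.25,0.02,0],
    [0.25,0.02,0],
    [0.25,0.02,0],
    [0.25,0,0],
    [0.1,0,0],
    [-0.1,0,-0.5],
    [0,0,-0.5],
    [0,0,-0.5]
  ],
  "turn": [
    [0,0,0],
    [0,0,0],
    [0,0,0],
    [0,0,0],
    [0,0,0],
    [0,0,0],
    [0,0,0],
    [0,0,0],
    [0,0,0],
    [0,0,0]
  ],
  "hand": [0.05,0.05,0.05,0.05,0.05,0.05,0.05,0.05,0.05,0.05]
}}

```text
time_s: 15.3
position: [0.5617, -0.0749, 0.0647]
tool_rot: [[1.0, 0.001, -0.0], [0.001, -1.0, 0.0], [-0.0, -0.0, -1.0]]
ft_force: [-1.1, 1.2, -0.7]
grip_width: 0.0046
gripper_force: 0.0
```

Request:
{"fn": "drive_tool", "kwargs": {
  "offset": [
    [-0.8,0.15,0],
    [-0.8,0.15,0],
    [-0.8,0.15,0],
    [-0.8,0.15,0],
    [-0.8,0.13,0],
    [0,0,0.3],
    [0,0,0.3],
    [0,0,0.3],
    [0,0,0.3],
    [0,0,0.3]
  ],
  "turn": [
    [0,0,0],
    [0,0,0],
    [0,0,0],
    [0,0,0],
    [0,0,0],
    [0,0,0],
    [0,0,0],
    [0,0,0],
    [0,0,0],
    [0,0,0]
  ],
  "hand": [0.05,0.05,0.05,0.05,0.05,0.05,0.05,0.05,0.05,0.05]
}}

```text
time_s: 16.55
position: [0.402, -0.1042, 0.0031]
tool_rot: [[1.0, 0.001, -0.0], [0.001, -1.0, 0.0], [-0.0, -0.0, -1.0]]
ft_force: [0.5, -0.1, 0.1]
grip_width: 0.004
gripper_force: 0.0
```

Request:
{"fn": "drive_tool", "kwargs": {
  "offset": [
    [0.25,0,0],
    [0.25,0,0],
    [0.25,0,0],
    [0.25,0,0],
    [0.25,0,0],
    [0.25,0,0],
    [0.25,0,0],
    [0.25,0,0],
    [0.25,0,0],
    [0.0,0,0]
  ],
  "turn": [
    [0,0,0],
    [0,0,0],
    [0,0,0],
    [0,0,0],
    [0,0,0],
    [0,0,0],
    [0,0,0],
    [0,0,0],
    [0,0,0],
    [0,0,0]
  ],
  "hand": [0.05,0.05,0.05,0.05,0.05,0.05,0.05,0.05,0.05,0.05]
}}

```text
time_s: 17.8
position: [0.4927, -0.1043, 0.0041]
tool_rot: [[1.0, 0.001, 0.001], [0.001, -1.0, -0.0], [0.001, 0.0, -1.0]]
ft_force: [0.3, 0.5, -0.2]
grip_width: 0.0041
gripper_force: 0.0
```

```bash
python3 - <<'E'
from h import *
im=get_image("side");cv2.imwrite("pics/s5.png",cv2.resize(im[200:325,240:407],(800,600),interpolation=cv2.INTER_CUBIC))
E
```

```text
(no output)
```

View pics/s5.png

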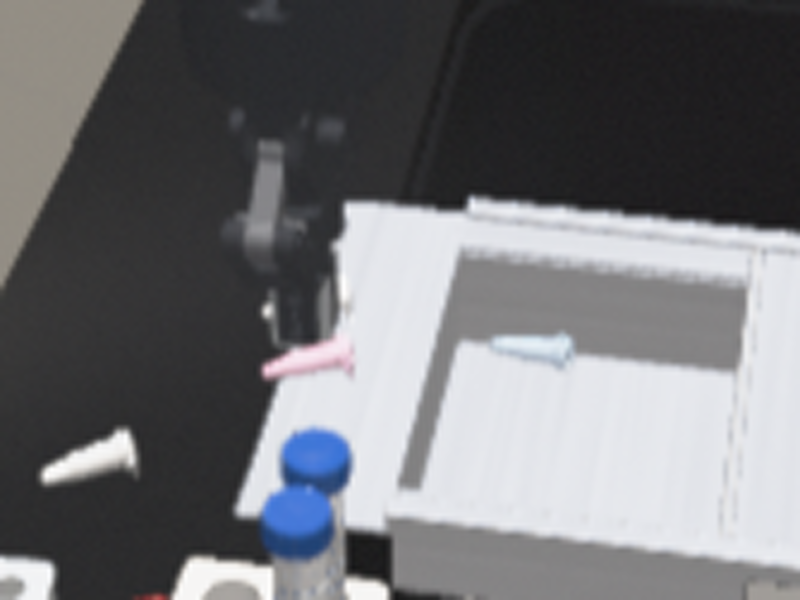

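Blue is in the pan. Pink (crop 308,358) and white B (crop 268–345, about 300) slipped to either side of the pusher. I'll retreat straight back and measure all three.

Request:
{"fn": "drive_tool", "kwargs": {
  "offset": [
    [-0.6,0,0],
    [-0.6,0,0],
    [-0.6,0,0],
    [-0.4,0,0],
    [0,0,-0.6],
    [0,0,-0.6],
    [0,0,-0.6],
    [0,0,0],
    [0,0,0],
    [0,0,0]
  ],
  "turn": [
    [0,0,0],
    [0,0,0],
    [0,0,0],
    [0,0,0],
    [0,0,0],
    [0,0,0],
    [0,0,0],
    [0,0,0],
    [0,0,0],
    [0,0,0]
  ],
  "hand": [0.05,0.05,0.05,0.05,0.1,0.1,0.1,0.1,0.1,0.1]
}}

```text
time_s: 19.1
position: [0.4035, -0.1041, 0.0753]
tool_rot: [[1.0, 0.001, -0.001], [0.001, -1.0, 0.001], [-0.001, -0.001, -1.0]]
ft_force: [0.6, -0.1, -0.0]
grip_width: 0.0084
gripper_force: 0.0
```

```bash
python3 - <<'E'
from h import *
im=get_image("side");cv2.imwrite("pics/s6.png",cv2.resize(im[200:325,240:407],(800,600),interpolation=cv2.INTER_CUBIC))
E
```

```text
(no output)
```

View pics/s6.png

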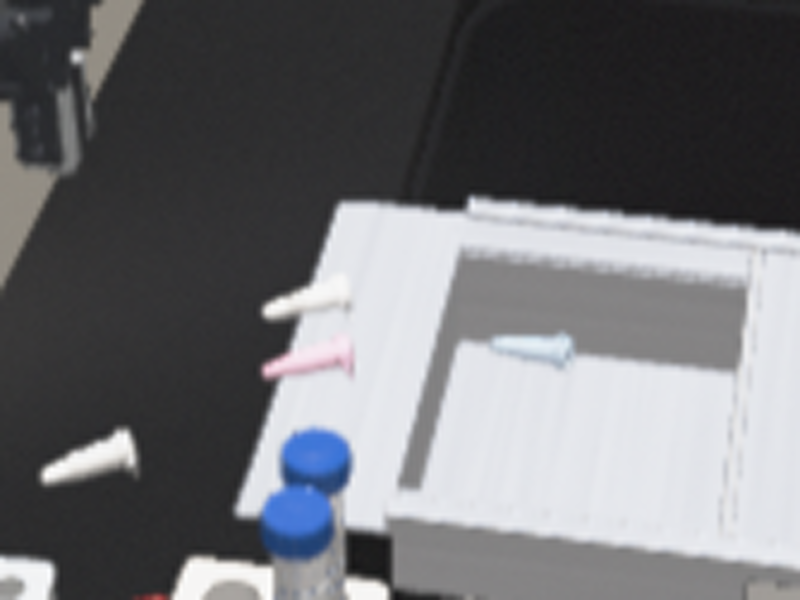

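B and pink now lie parallel at the apron edge: B with tip (267,312) and cap (340,292), pink with tip (267,372) and cap (345,355). D has its tip at (45,477) and cap at (127,450).

```bash
python3 - <<'E'
from h import *
ci=camera_info("side")
for n,X,Y,z in [("Bt",267,312,.005),("Bc",340,292,.008),("Pt",267,372,.005),("Pc",345,355,.009),("Dt",45,477,.005),("Dc",127,450,.007),("blue",532,348,-.04),("mouthFL",462,248,.002),("mouthFR",402,488,.002)]:
    print(n,ray(ci,240+X*167/800,200+Y*125/600,z).round(3))
E
```

```text
Bt [ 0.476 -0.099  0.005]
Bc [ 0.501 -0.086  0.008]
Pt [ 0.483 -0.131  0.005]
Pc [ 0.51  -0.121  0.009]
Dt [ 0.42  -0.197  0.005]
Dc [ 0.445 -0.181  0.007]
blue [ 0.569 -0.051 -0.04 ]
mouthFL [ 0.54  -0.045  0.002]
mouthFR [ 0.542 -0.177  0.002]
```

Request:
{"fn": "drive_tool", "kwargs": {
  "offset": [
    [0,0,0],
    [0,0,0],
    [0,0,0],
    [0,0,0],
    [0.42,0.31,0],
    [0.41,0.31,0],
    [0,0,0.45],
    [0,0,0.45],
    [0,0,0.45],
    [0,0,0.43]
  ],
  "turn": [
    [0,0,-1],
    [0,0,-1],
    [0,0,-1],
    [0,0,-1],
    [0,0,0],
    [0,0,0],
    [0,0,0],
    [0,0,0],
    [0,0,0],
    [0,0,0]
  ],
  "hand": [0.1,0.1,0.1,0.1,0.1,0.1,0.1,0.1,0.1,0.1]
}}

```text
time_s: 20.4
position: [0.444, -0.1133, 0.0038]
tool_rot: [[0.913, 0.407, -0.001], [0.407, -0.913, 0.001], [-0.001, -0.001, -1.0]]
ft_force: [-0.1, -0.4, 0.0]
grip_width: 0.0085
gripper_force: 0.0
```

Request:
{"fn": "drive_tool", "kwargs": {
  "offset": [
    [0.25,0,0],
    [0.25,0,0],
    [0.25,0,0],
    [0.25,0,0],
    [0.25,0,0],
    [0.25,0,0],
    [0.25,0,0],
    [0.25,0,0],
    [0.0,0,0],
    [0.0,0,0]
  ],
  "turn": [
    [0,0,0],
    [0,0,0],
    [0,0,0],
    [0,0,0],
    [0,0,0],
    [0,0,0],
    [0,0,0],
    [0,0,0],
    [0,0,0],
    [0,0,0]
  ],
  "hand": [0.1,0.1,0.1,0.1,0.1,0.1,0.1,0.1,0.1,0.1]
}}

```text
time_s: 21.65
position: [0.5171, -0.0808, 0.0048]
tool_rot: [[0.913, 0.407, -0.0], [0.407, -0.913, 0.0], [-0.0, -0.0, -1.0]]
ft_force: [0.7, 0.5, 0.3]
grip_width: 0.0085
gripper_force: 0.0
```

```bash
python3 - <<'E'
from h import *
im=get_image("side");cv2.imwrite("pics/s7.png",cv2.resize(im[200:325,240:407],(800,600),interpolation=cv2.INTER_CUBIC))
E
```

```text
(no output)
```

View pics/s7.png

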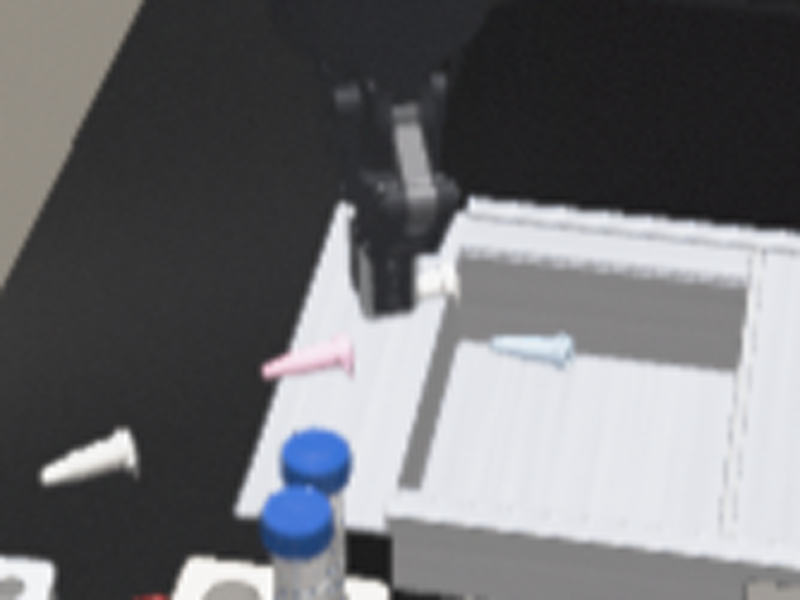

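The notch works: the white tube's cap is at the mouth edge, crop (450,278), and pink is untouched. I'll finish this one along world x, then take pink the same way.

Request:
{"fn": "drive_tool", "kwargs": {
  "offset": [
    [0.18,0.08,0],
    [0.18,0.08,0],
    [0.18,0.08,0],
    [0.18,0.08,0],
    [0.18,0.08,0],
    [0.18,0.08,0],
    [0,0,0],
    [-0.1,0,-0.5],
    [0,0,-0.5],
    [0,0,-0.5]
  ],
  "turn": [
    [0,0,0],
    [0,0,0],
    [0,0,0],
    [0,0,0],
    [0,0,0],
    [0,0,0],
    [0,0,0],
    [0,0,0],
    [0,0,0],
    [0,0,0]
  ],
  "hand": [0.1,0.1,0.1,0.1,0.1,0.1,0.1,0.1,0.1,0.1]
}}

```text
time_s: 22.95
position: [0.5606, -0.0824, 0.0655]
tool_rot: [[0.913, 0.407, -0.001], [0.407, -0.913, 0.0], [-0.0, -0.0, -1.0]]
ft_force: [0.2, -0.3, -0.2]
grip_width: 0.0082
gripper_force: 0.0
```

```bash
cat > m.py <<'E'
from h import *
im=get_image("side").astype(int); ci=camera_info("side"); b,g,r=im[...,0],im[...,1],im[...,2]
# pink / bluish masks, whites on dark worktop
def comps(m,zs,name):
    n,l,st,c=cv2.connectedComponentsWithStats(m.astype(np.uint8))
    for i in range(1,n):
        if st[i,4]>12: print(name,st[i].tolist(),c[i].round(1).tolist(),[ray(ci,*c[i],z).round(3).tolist() for z in zs])
roi=np.zeros(b.shape,bool); roi[225:325,240:400]=1
comps(roi&(r-g>25)&(r>140)&(b>110),(.006,-.04),"pink")
comps(roi&(b-r>12)&(b>140),(.006,-.04),"blue")
w=roi&(im.min(2)>150); w2=w.copy(); w2[:,:]&=(np.arange(640)<290)[None]; comps(w2,(.006,),"white")
# brightness above pan floor
q=roi.copy(); q[:,:335]=0; q[:,380:]=0; print(np.percentile(im[260:295,340:370].min(2),[5,50,95]))
s=observe();print(s["time_s"],s["position"].round(4))
E
python3 m.py
```

```text
pink [295, 274, 19, 5, 45] [303.2, 275.7] [[0.495, -0.125, 0.006], [0.483, -0.075, -0.04]]
blue [342, 269, 18, 8, 95] [351.6, 272.3] [[0.577, -0.102, 0.006], [0.57, -0.05, -0.04]]
blue [294, 288, 20, 24, 297] [303.6, 299.7] [[0.509, -0.183, 0.006], [0.497, -0.137, -0.04]]
white [249, 290, 19, 11, 96] [259.0, 295.1] [[0.433, -0.185, 0.006]]
white [240, 316, 11, 9, 85] [245.1, 320.0] [[0.427, -0.243, 0.006]]
white [276, 316, 14, 9, 107] [283.0, 320.4] [[0.487, -0.234, 0.006]]
[130. 224. 233.]
23.0 [ 0.5618 -0.0827  0.068 ]
```

Request:
{"fn": "drive_tool", "kwargs": {
  "offset": [
    [-0.79,0.08,0],
    [-0.79,0.08,0],
    [-0.79,0.08,0],
    [-0.78,0.07,0],
    [0,0,0.38],
    [0,0,0.38],
    [0,0,0.38],
    [0,0,0.37],
    [0,0,0],
    [0,0,0]
  ],
  "turn": [
    [0,0,0],
    [0,0,0],
    [0,0,0],
    [0,0,0],
    [0,0,0],
    [0,0,0],
    [0,0,0],
    [0,0,0],
    [0,0,0],
    [0,0,0]
  ],
  "hand": [0.1,0.1,0.1,0.1,0.1,0.1,0.1,0.1,0.1,0.1]
}}

```text
time_s: 24.25
position: [0.4511, -0.1451, 0.0048]
tool_rot: [[0.913, 0.407, 0.0], [0.407, -0.913, -0.0], [0.0, 0.0, -1.0]]
ft_force: [-1.2, 1.1, -0.4]
grip_width: 0.0085
gripper_force: 0.0
```

Request:
{"fn": "drive_tool", "kwargs": {
  "offset": [
    [0.25,0,0],
    [0.25,0,0],
    [0.25,0,0],
    [0.25,0,0],
    [0.25,0,0],
    [0.25,0,0],
    [0.25,0,0],
    [0.25,0,0],
    [0.25,0,0],
    [0.2,0,0]
  ],
  "turn": [
    [0,0,0],
    [0,0,0],
    [0,0,0],
    [0,0,0],
    [0,0,0],
    [0,0,0],
    [0,0,0],
    [0,0,0],
    [0,0,0],
    [0,0,0]
  ],
  "hand": [0.1,0.1,0.1,0.1,0.1,0.1,0.1,0.1,0.1,0.1]
}}

```text
time_s: 25.5
position: [0.5411, -0.1048, 0.0044]
tool_rot: [[0.913, 0.408, 0.0], [0.408, -0.913, 0.0], [0.0, -0.0, -1.0]]
ft_force: [-0.7, 0.1, -0.6]
grip_width: 0.0089
gripper_force: 0.0
```

Request:
{"fn": "drive_tool", "kwargs": {
  "offset": [
    [0.18,0.08,0],
    [0.18,0.08,0],
    [0.18,0.08,0],
    [0.1,0.05,0],
    [0,0,0],
    [-0.1,0,-0.5],
    [0,0,-0.5],
    [0,0,-0.5],
    [0,0,0],
    [0,0,0]
  ],
  "turn": [
    [0,0,0],
    [0,0,0],
    [0,0,0],
    [0,0,0],
    [0,0,0],
    [0,0,0],
    [0,0,0],
    [0,0,0],
    [0,0,0],
    [0,0,0]
  ],
  "hand": [0.1,0.1,0.1,0.1,0.1,0.1,0.1,0.1,0.1,0.1]
}}

```text
time_s: 26.75
position: [0.5644, -0.1068, 0.0637]
tool_rot: [[0.913, 0.407, -0.001], [0.407, -0.913, 0.001], [-0.001, -0.001, -1.0]]
ft_force: [1.0, -0.2, 0.1]
grip_width: 0.0086
gripper_force: 0.0
```

```bash
python3 m.py
```

```text
pink [356, 297, 8, 6, 35] [359.5, 299.5] [[0.599, -0.166, 0.006], [0.594, -0.119, -0.04]]
blue [342, 269, 18, 8, 96] [351.6, 272.3] [[0.577, -0.102, 0.006], [0.57, -0.05, -0.04]]
blue [294, 288, 20, 24, 297] [303.6, 299.7] [[0.509, -0.183, 0.006], [0.497, -0.137, -0.04]]
white [249, 290, 19, 11, 98] [258.8, 295.1] [[0.433, -0.185, 0.006]]
white [240, 316, 11, 9, 85] [245.1, 320.0] [[0.427, -0.243, 0.006]]
white [276, 316, 14, 9, 107] [283.0, 320.4] [[0.487, -0.234, 0.006]]
[130.   223.   233.55]
26.8 [ 0.5644 -0.1068  0.0636]
```

Pink is in the pan, at about (0.594, -0.119). Now the last tube, along its own axis at yaw 30°.

Request:
{"fn": "drive_tool", "kwargs": {
  "offset": [
    [0,0,0],
    [-0.85,0.02,0],
    [-0.85,0.02,0],
    [-0.85,0.02,0],
    [-0.85,0.02,0],
    [-0.85,0.03,0],
    [-0.84,0.03,0],
    [0,0,0.5],
    [0,0,0.5],
    [0,0,0.48]
  ],
  "turn": [
    [0,0,-1],
    [0,0,0],
    [0,0,0],
    [0,0,0],
    [0,0,0],
    [0,0,0],
    [0,0,0],
    [0,0,0],
    [0,0,0],
    [0,0,0]
  ],
  "hand": [0.1,0.1,0.1,0.1,0.1,0.1,0.1,0.1,0.1,0.1]
}}

```text
time_s: 28.05
position: [0.3911, -0.2135, 0.0041]
tool_rot: [[0.866, 0.5, -0.001], [0.5, -0.866, 0.001], [-0.0, -0.001, -1.0]]
ft_force: [-1.3, -0.1, -0.2]
grip_width: 0.0084
gripper_force: 0.0
```

Request:
{"fn": "drive_tool", "kwargs": {
  "offset": [
    [0.2,0,0],
    [0.2,0,0],
    [0.25,0,0],
    [0.25,0,0],
    [0.25,0,0],
    [0.25,0,0],
    [0.25,0,0],
    [0.25,0,0],
    [0.25,0,0],
    [0.25,0,0]
  ],
  "turn": [
    [0,0,0],
    [0,0,0],
    [0,0,0],
    [0,0,0],
    [0,0,0],
    [0,0,0],
    [0,0,0],
    [0,0,0],
    [0,0,0],
    [0,0,0]
  ],
  "hand": [0.1,0.1,0.1,0.1,0.1,0.1,0.1,0.1,0.1,0.1]
}}

```text
time_s: 29.3
position: [0.4751, -0.1654, 0.0053]
tool_rot: [[0.866, 0.501, -0.0], [0.501, -0.866, -0.0], [-0.0, -0.0, -1.0]]
ft_force: [-1.4, -1.1, 2.2]
grip_width: 0.0085
gripper_force: 1.7
```

```bash
python3 m.py; python3 - <<'E'
from h import *
im=get_image("side"); ref=cv2.imread("pics/side0.png")
ci=camera_info("side")
d=((cv2.absdiff(im,ref).max(2)>40)&(ref.max(2)<90)&(im.min(2)>140)).astype(np.uint8); d[:200]=0
n,l,st,c=cv2.connectedComponentsWithStats(d)
for i in range(1,n):
    if st[i,4]>15: print(st[i],ray(ci,*c[i],.006).round(3))
for y in range(268,296,3): print(y,im[y,270:325].min(1)[::2].tolist())
E
```

```text
pink [356, 297, 8, 6, 33] [359.7, 299.5] [[0.599, -0.166, 0.006], [0.595, -0.119, -0.04]]
blue [342, 269, 18, 8, 95] [351.6, 272.3] [[0.577, -0.102, 0.006], [0.57, -0.05, -0.04]]
blue [294, 288, 20, 24, 300] [303.6, 299.7] [[0.509, -0.183, 0.006], [0.497, -0.137, -0.04]]
white [288, 256, 2, 9, 13] [288.7, 259.5] [[0.46, -0.087, 0.006]]
white [240, 316, 11, 9, 85] [245.1, 320.0] [[0.427, -0.243, 0.006]]
white [276, 316, 14, 9, 107] [283.0, 320.4] [[0.487, -0.234, 0.006]]
[131.   223.5  233.55]
29.35 [ 0.476  -0.165   0.0054]
[269 200  22   3  46] [0.394 0.095 0.006]
[271 208  28   8  56] [0.416 0.053 0.006]
[351 251   4   5  17] [ 0.57  -0.049  0.006]
[290 265   7   7  30] [ 0.473 -0.11   0.006]
[418 265  41   6  54] [ 0.723 -0.063  0.006]
[345 269   6  22  85] [ 0.571 -0.12   0.006]
[462 270  16   3  21] [ 0.777 -0.063  0.006]
268 [52, 51, 51, 51, 48, 49, 52, 75, 106, 110, 124, 163, 160, 137, 88, 87, 171, 228, 228, 229, 228, 227, 230, 229, 228, 227, 231, 229]
271 [50, 50, 49, 61, 109, 48, 47, 65, 73, 86, 96, 158, 142, 128, 71, 59, 97, 226, 231, 229, 227, 230, 230, 228, 228, 229, 231,
[... 353 characters left out ...]
9, 230, 229, 228, 227, 231, 230, 229, 230]
283 [46, 45, 46, 46, 78, 91, 78, 40, 41, 44, 42, 59, 185, 232, 246, 243, 214, 223, 223, 229, 230, 229, 228, 228, 232, 230, 229, 230]
286 [46, 46, 47, 47, 78, 80, 121, 48, 43, 50, 44, 61, 202, 225, 207, 212, 229, 227, 212, 229, 229, 228, 227, 230, 231, 229, 229, 229]
289 [45, 45, 45, 45, 44, 67, 125, 68, 42, 47, 42, 56, 135, 225, 226, 226, 195, 155, 151, 181, 214, 228, 227, 231, 230, 229, 230, 229]
292 [45, 46, 45, 43, 44, 58, 125, 60, 43, 56, 49, 54, 188, 227, 206, 82, 65, 63, 66, 67, 66, 135, 228, 231, 230, 230, 230, 225]
295 [45, 44, 45, 45, 43, 46, 104, 104, 68, 72, 68, 106, 226, 226, 151, 67, 71, 81, 78, 67, 60, 72, 227, 230, 229, 230, 229, 169]
```

The bright patch at side pixel (300,282) fits the tube's position ahead of the notch, so I'll continue.

Request:
{"fn": "drive_tool", "kwargs": {
  "offset": [
    [0.25,0,0],
    [0.25,0,0],
    [0.25,0,0],
    [0.25,0,0],
    [0.25,0,0],
    [0.25,0,0],
    [0.25,0,0],
    [0.25,0,0],
    [0.25,0,0],
    [0.25,0,0]
  ],
  "turn": [
    [0,0,0],
    [0,0,0],
    [0,0,0],
    [0,0,0],
    [0,0,0],
    [0,0,0],
    [0,0,0],
    [0,0,0],
    [0,0,0],
    [0,0,0]
  ],
  "hand": [0.1,0.1,0.1,0.1,0.1,0.1,0.1,0.1,0.1,0.1]
}}

```text
time_s: 30.65
position: [0.5615, -0.115, 0.005]
tool_rot: [[0.866, 0.501, -0.001], [0.501, -0.866, 0.0], [-0.0, -0.001, -1.0]]
ft_force: [0.2, 0.2, -0.4]
grip_width: 0.0083
gripper_force: 0.0
```

Request:
{"fn": "drive_tool", "kwargs": {
  "offset": [
    [0.1,0,0],
    [0,0,0],
    [-0.1,0,-0.5],
    [0,0,-0.5],
    [0,0,-0.6],
    [0,0,-0.6],
    [0,0,-0.6],
    [0,0,-0.6],
    [0,0,0],
    [0,0,0]
  ],
  "turn": [
    [0,0,0],
    [0,0,0],
    [0,0,0],
    [0,0,0],
    [0,0,1],
    [0,0,1],
    [0,0,1],
    [0,0,1],
    [0,0,1],
    [0,0,0]
  ],
  "hand": [0.1,0.1,0.1,0.1,0,0,0,0,0,0]
}}

```text
time_s: 31.9
position: [0.5608, -0.1157, 0.1413]
tool_rot: [[1.0, 0.001, -0.0], [0.001, -1.0, 0.0], [-0.0, -0.0, -1.0]]
ft_force: [0.6, -0.4, -0.0]
grip_width: -0.0001
gripper_force: 0.0
```

```bash
python3 - <<'E'
from h import *
im=get_image("side"); ci=camera_info("side"); cv2.imwrite("pics/s8.png",im)
ref=cv2.imread("pics/s1.png")   # open, empty pan: crop [200:400,180:447]
cur=cv2.resize(im[200:400,180:447],(800,600))
d=(cv2.absdiff(cv2.GaussianBlur(cur,(5,5),0),cv2.GaussianBlur(ref,(5,5),0)).max(2)>22).astype(np.uint8)
n,l,st,c=cv2.connectedComponentsWithStats(d)
for i in range(1,n):
    if st[i,4]>60:
        u,v=180+c[i][0]*267/800,200+c[i][1]/3
        print(st[i].tolist(),[round(u),round(v)],cur[l==i].mean(0).round().tolist(),ref[l==i].mean(0).round().tolist(),ray(ci,u,v,.006).round(3)[:2],ray(ci,u,v,-.04).round(3)[:2])
E
```

```text
[462, 0, 49, 49, 1514] [343, 209] [89.0, 88.0, 87.0] [33.0, 31.0, 31.0] [0.531 0.089] [0.521 0.155]
[319, 89, 58, 28, 1164] [295, 234] [49.0, 47.0, 48.0] [160.0, 149.0, 140.0] [ 0.454 -0.012] [0.439 0.046]
[268, 172, 86, 61, 2613] [283, 265] [52.0, 50.0, 50.0] [155.0, 151.0, 164.0] [ 0.455 -0.104] [ 0.439 -0.052]
[487, 207, 53, 15, 561] [352, 271] [215.0, 207.0, 197.0] [147.0, 145.0, 146.0] [ 0.577 -0.099] [ 0.57  -0.047]
[492, 219, 45, 13, 247] [353, 275] [208.0, 196.0, 187.0] [232.0, 226.0, 225.0] [ 0.579 -0.108] [ 0.573 -0.056]
[478, 248, 23, 18, 176] [342, 286] [197.0, 197.0, 198.0] [234.0, 229.0, 227.0] [ 0.566 -0.139] [ 0.559 -0.09 ]
[203, 266, 65, 39, 1508] [259, 296] [46.0, 45.0, 45.0] [168.0, 169.0, 171.0] [ 0.434 -0.186] [ 0.417 -0.141]
[449, 273, 22, 11, 145] [333, 293] [198.0, 199.0, 201.0] [231.0, 226.0, 223.0] [ 0.554 -0.158] [ 0.546 -0.111]
[527, 291, 27, 20, 379] [360, 300] [191.0, 178.0, 208.0] [235.0, 231.0, 229.0] [ 0.6   -0.168] [ 0.595 -0.121]
```

```bash
python3 - <<'E'
from h import *
for nm in("side","wrist","scene"):
    im=get_image(nm); ci=camera_info(nm); f=cv2.GaussianBlur(im,(3,3),0).astype(int)
    m=((f[...,2]-f[...,0]>=-2)&(f.min(2)>120)).astype(np.uint8)
    # pan interior at floor height and apron
    for lab,z,x0,x1,y0,y1 in(("floor",-.04,.535,.665,-.182,-.04),("apron",.006,.40,.54,-.2,0)):
        P=np.array([proj(ci,(x,y,z)) for x,y in((x0,y0),(x1,y0),(x1,y1),(x0,y1))]).round().astype(int)
        r=np.zeros(m.shape,np.uint8); cv2.fillConvexPoly(r,P,1)
        n,l,st,c=cv2.connectedComponentsWithStats(m&r)
        for i in range(1,n):
            if st[i,4]>15: print(nm,lab,st[i].tolist(),f[l==i].mean(0).round().tolist(),ray(ci,*c[i],z).round(3)[:2], [ray(ci,st[i,0]+a*st[i,2],st[i,1]+b*st[i,3],z).round(3)[:2].tolist() for a,b in((0,0),(1,1))])
E
```

```text
side floor [325, 267, 22, 36, 170] [178.0, 178.0, 179.0] [ 0.542 -0.095] [[0.518, -0.044], [0.574, -0.132]]
side floor [361, 270, 34, 7, 104] [138.0, 137.0, 138.0] [ 0.618 -0.044] [[0.587, -0.041], [0.651, -0.049]]
side floor [340, 281, 17, 8, 79] [226.0, 226.0, 227.0] [ 0.566 -0.083] [[0.553, -0.078], [0.586, -0.093]]
side floor [355, 288, 11, 16, 105] [216.0, 205.0, 224.0] [ 0.594 -0.113] [[0.582, -0.091], [0.607, -0.128]]
side floor [323, 308, 76, 24, 1081] [134.0, 134.0, 135.0] [ 0.602 -0.167] [[0.535, -0.151], [0.668, -0.183]]
wrist floor [252, 101, 34, 3, 37] [235.0, 235.0, 234.0] [ 0.657 -0.068] [[0.658, -0.054], [0.655, -0.083]]
wrist floor [341, 101, 61, 2, 67] [236.0, 236.0, 235.0] [ 0.657 -0.156] [[0.658, -0.13], [0.656, -0.183]]
wrist floor [311, 102, 14, 2, 20] [234.0, 234.0, 232.0] [ 0.657 -0.111] [[0.657, -0.105], [0.655, -0.117]]
wrist floor [236, 105, 166, 133, 1965] [174.0, 175.0, 174.0] [ 0.577 -0.121] [[0.654, -0.04], [0.534, -0.192]]
wrist floor [292, 162, 39, 22, 467] [239.0, 234.0, 245.0] [ 0.594 -0.107] [[0.606, -0.087], [0.586, -0.123]]
wrist floor [271, 186, 28, 33, 372] [249.0, 249.0, 249.0] [ 0.568 -0.079] [[0.584, -0.067], [0.553, -0.093]]
wrist apron [304, 286, 14, 53, 474] [135.0, 137.0, 134.0] [ 0.481 -0.105] [[0.505, -0.099], [0.452, -0.111]]
wrist apron [326, 286, 14, 53, 481] [135.0, 136.0, 134.0] [ 0.481 -0.124] [[0.505, -0.118], [0.452, -0.131]]
scene floor [327, 245, 59, 14, 152] [138.0, 137.0, 140.0] [ 0.659 -0.096] [[0.657, -0.022], [0.655, -0.16]]
```

```bash
python3 - <<'E'
from h import *
for nm,t in(("wrist",243),("side",238)):
    im=get_image(nm); ci=camera_info(nm); f=cv2.GaussianBlur(im,(3,3),0).astype(int)
    m=((f[...,2]-f[...,0]>=-2)&(f.min(2)>t)|((f[...,2]-f[...,1]>6)&(f.min(2)>150))).astype(np.uint8)
    if nm=="side": m[:225]=0; m[325:]=0; m[:,:240]=0; m[:,400:]=0
    n,l,st,c=cv2.connectedComponentsWithStats(m)
    for i in range(1,n):
        if st[i,4]>8: print(nm,st[i].tolist(),f[l==i].mean(0).round().tolist(),ray(ci,*c[i],-.04).round(3)[:2],ray(ci,*c[i],.006).round(3)[:2])
im=get_image("side").astype(int)
for y in range(276,308,2): print(y,im[y,322:364].sum(1)[::2].tolist())
E
```

```text
wrist [180, 0, 29, 249, 781] [249.0, 250.0, 250.0] [ 0.642 -0.002] [ 0.641 -0.018]
wrist [293, 164, 37, 19, 386] [240.0, 234.0, 246.0] [ 0.594 -0.107] [ 0.6   -0.108]
wrist [271, 186, 25, 33, 286] [252.0, 252.0, 252.0] [ 0.568 -0.078] [ 0.578 -0.083]
wrist [311, 221, 35, 11, 238] [252.0, 253.0, 252.0] [ 0.547 -0.118] [ 0.56  -0.117]
wrist [519, 251, 121, 77, 3218] [252.0, 254.0, 254.0] [ 0.488 -0.363] [ 0.509 -0.327]
wrist [572, 263, 27, 21, 272] [180.0, 182.0, 192.0] [ 0.498 -0.377] [ 0.518 -0.34 ]
wrist [492, 359, 97, 45, 2557] [249.0, 248.0, 249.0] [ 0.37 -0.36] [ 0.408 -0.325]
side [343, 281, 13, 3, 27] [243.0, 243.0, 243.0] [ 0.569 -0.078] [ 0.575 -0.127]
side [356, 289, 9, 15, 93] [213.0, 203.0, 224.0] [ 0.594 -0.114] [ 0.598 -0.161]
side [331, 295, 4, 8, 24] [243.0, 243.0, 243.0] [ 0.546 -0.125] [ 0.554 -0.171]
side [278, 318, 18, 7, 45] [242.0, 244.0, 245.0] [ 0.475 -0.192] [ 0.488 -0.233]
side [314, 322, 5, 3, 11] [243.0, 244.0, 245.0] [ 0.529 -0.189] [ 0.539 -0.231]
276 [696, 698, 696, 684, 406, 391, 601, 693, 689, 692, 687, 693, 690, 687, 690, 683, 663, 563, 659, 690, 697]
[... 950 characters left out ...]
 696, 690, 694, 693, 688, 704, 719, 695]
296 [696, 471, 388, 433, 666, 739, 737, 688, 693, 699, 690, 690, 697, 696, 690, 694, 692, 690, 695, 707, 681]
298 [692, 412, 390, 504, 680, 739, 730, 687, 696, 696, 690, 689, 698, 694, 688, 694, 693, 605, 605, 593, 655]
300 [669, 400, 395, 627, 686, 741, 698, 691, 697, 693, 694, 690, 699, 693, 690, 696, 693, 577, 505, 505, 529]
302 [676, 641, 622, 684, 677, 736, 681, 693, 699, 690, 693, 693, 700, 690, 690, 695, 693, 690, 617, 576, 567]
304 [693, 701, 693, 685, 679, 702, 693, 685, 681, 690, 690, 692, 695, 690, 690, 695, 695, 697, 694, 690, 684]
306 [693, 693, 696, 693, 697, 696, 694, 691, 690, 696, 690, 684, 679, 699, 690, 690, 677, 694, 692, 692, 690]
```

All four tubes are in the tub. Two views agree on the last one, at (0.547, -0.12) on the floor. Now I'll go behind the handle and shut the cover.

Request:
{"fn": "drive_tool", "kwargs": {
  "offset": [
    [0.97,0,0],
    [0.97,0,0],
    [0.97,0,0],
    [0.97,0,0],
    [0,0,0],
    [0,0,0.75],
    [0,0,0.75],
    [0,0,0.75],
    [0,0,0.74],
    [0,0,0]
  ],
  "turn": [
    [0,0,0],
    [0,0,0],
    [0,0,0],
    [0,0,0],
    [0,0,0],
    [0,0,0],
    [0,0,0],
    [0,0,0],
    [0,0,0],
    [0,0,0]
  ],
  "hand": [0,0,0,0,0,0,0,0,0,0]
}}

```text
time_s: 33.5
position: [0.7144, -0.1151, 0.0196]
tool_rot: [[1.0, 0.001, -0.005], [0.001, -1.0, 0.002], [-0.005, -0.002, -1.0]]
ft_force: [-0.1, -0.5, 0.6]
grip_width: 0.0001
gripper_force: 0.0
```

Request:
{"fn": "drive_tool", "kwargs": {
  "offset": [
    [-0.3,0,0],
    [-0.3,0,0],
    [-0.35,0,0],
    [-0.35,0,0],
    [-0.35,0,0],
    [-0.35,0,0],
    [-0.35,0,0],
    [-0.35,0,0],
    [-0.3,0,0],
    [-0.2,0,0]
  ],
  "turn": [
    [0,0,0],
    [0,0,0],
    [0,0,0],
    [0,0,0],
    [0,0,0],
    [0,0,0],
    [0,0,0],
    [0,0,0],
    [0,0,0],
    [0,0,0]
  ],
  "hand": [0,0,0,0,0,0,0,0,0,0]
}}

```text
time_s: 34.75
position: [0.5883, -0.1159, 0.0229]
tool_rot: [[1.0, 0.001, 0.002], [0.001, -1.0, -0.001], [0.002, 0.001, -1.0]]
ft_force: [1.5, -0.7, 1.7]
grip_width: -0.0
gripper_force: 0.9
```

Small steps to the stop, watching the force.

Request:
{"fn": "drive_tool", "kwargs": {
  "offset": [
    [-0.05,0,0],
    [-0.05,0,0],
    [-0.05,0,0],
    [-0.05,0,0],
    [-0.05,0,0],
    [-0.05,0,0],
    [0,0,0],
    [0,0,0],
    [0,0,0],
    [0,0,0]
  ],
  "turn": [
    [0,0,0],
    [0,0,0],
    [0,0,0],
    [0,0,0],
    [0,0,0],
    [0,0,0],
    [0,0,0],
    [0,0,0],
    [0,0,0],
    [0,0,0]
  ],
  "hand": [0,0,0,0,0,0,0,0,0,0]
}}

```text
time_s: 36.0
position: [0.5763, -0.1156, 0.0217]
tool_rot: [[1.0, 0.001, -0.0], [0.001, -1.0, -0.0], [-0.0, 0.0, -1.0]]
ft_force: [2.4, -1.0, -1.2]
grip_width: 0.0002
gripper_force: 1.1
```

Request:
{"fn": "drive_tool", "kwargs": {
  "offset": [
    [-0.05,0,0],
    [-0.05,0,0],
    [-0.05,0,0],
    [0,0,0],
    [0,0,0],
    [0,0,0],
    [0,0,0],
    [0,0,0],
    [0,0,0],
    [0,0,0]
  ],
  "turn": [
    [0,0,0],
    [0,0,0],
    [0,0,0],
    [0,0,0],
    [0,0,0],
    [0,0,0],
    [0,0,0],
    [0,0,0],
    [0,0,0],
    [0,0,0]
  ],
  "hand": [0,0,0,0,0,0,0,0,0,0]
}}

```text
time_s: 37.25
position: [0.5761, -0.1158, 0.022]
tool_rot: [[1.0, -0.0, 0.014], [-0.0, -1.0, -0.001], [0.014, 0.001, -1.0]]
ft_force: [28.2, 3.4, -16.6]
grip_width: 0.0001
gripper_force: 14.1
```

The force rose to 28 N with no movement, so the cover is at its stop. I'll back off and rise.

Request:
{"fn": "drive_tool", "kwargs": {
  "offset": [
    [0.2,0,0],
    [0.2,0,0],
    [0.1,0,0],
    [0,0,-0.6],
    [0,0,-0.7],
    [0,0,-0.7],
    [0,0,-0.7],
    [0,0,-0.7],
    [0,0,0],
    [0,0,0]
  ],
  "turn": [
    [0,0,0],
    [0,0,0],
    [0,0,0],
    [0,0,0],
    [0,0,0],
    [0,0,0],
    [0,0,0],
    [0,0,0],
    [0,0,0],
    [0,0,0]
  ],
  "hand": [0,0,0,0,0,0,0,0,0,0]
}}

```text
time_s: 38.5
position: [0.5897, -0.1154, 0.1567]
tool_rot: [[1.0, 0.001, -0.002], [0.001, -1.0, 0.001], [-0.002, -0.001, -1.0]]
ft_force: [0.7, 0.6, -0.2]
grip_width: 0.0002
gripper_force: 0.0
```

```bash
python3 - <<'E'
from h import *
im=get_image("side"); ci=camera_info("side"); m=(im.max(2)<75).astype(np.uint8)
m[:235]=0;m[305:]=0;m[:,:325]=0;m[:,400:]=0
n,l,st,c=cv2.connectedComponentsWithStats(m)
for i in range(1,n):
    if st[i,4]>30: print(st[i],ray(ci,*c[i],.02).round(4))
ref=cv2.imread("pics/side0.png"); m=(ref.max(2)<75).astype(np.uint8)
m[:235]=0;m[305:]=0;m[:,:325]=0;m[:,400:]=0
n,l,st,c=cv2.connectedComponentsWithStats(m)
for i in range(1,n):
    if st[i,4]>30: print("start",st[i],ray(ci,*c[i],.02).round(4))
print(observe()["ft_force"])
E
```

```text
[325 235  75  12 642] [ 0.5916 -0.0214  0.02  ]
[337 250  10  40 146] [ 0.5593 -0.1131  0.02  ]
start [325 235  75  12 642] [ 0.5916 -0.0214  0.02  ]
start [345 251  10  40 142] [ 0.5727 -0.114   0.02  ]
[-0.71157045 -0.00715117  0.69257825]
```

The handle is at x = 0.559, against an expected 0.562 when shut, so the cover is shut.

```bash
python3 -c "
from rig import env
print(env.close_job())"
```

```text
the job is handed in; nothing more can be done
None
```

I swept all four used tubes into the pan and drew the cover shut to its stop, then handed the job in at about 39 s. No verdict was shown, and I kept clear of the block and bottles but did not re-measure them at the end.

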